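# Press the tiled candle block into the squaring fences

## Robot

A 6-joint arm with a two-finger parallel gripper is mounted at the origin on the work surface. World frame = base frame: x ahead of the robot, y to its left, z up, the work surface at z = 0. Lengths are in m, angles in rad, forces in N, time in s.
With the tool pointing down it reaches from about 0.35 to 0.775 m from the base axis. Payload 5.5 kg.
Tool frame: the origin (TCP) lies on the centre line of the jaws, within the pads' length; the fingertips stand 11 mm ahead of it and the grasp point (between the pads) lies 8 mm behind it; z points along the fingers, y is the line along which they close (so a half turn about z gives the same grasp; the last joint's range is limited). The gripper opens to 85 mm and grips with 20 to 120 N. Pads are 22 mm wide; open, the fingers measure 114 mm over their backs; the gripper's body (76 mm by 85 mm) begins 54 mm behind the grasp point. The pads swing forward as they close: fully open they stand 13 mm farther back than shut.
Start: joints at [-1.361, 0.313, 0.046, 1.304, 0, 1.431], TCP at [0.197, -0.54, 0.242] pointing down, gripper open.
Joint ranges: [-2.76, 2.76], [-0.86, 1.69], [-1.03, 1.26], [-2.2, 2.34], [-1.47, 1.5], [-3.14, 3.14]. Speed limits (rad/s): [2.57, 2.57, 3.14, 3.14, 3.14, 3.14].

## Interface

Orientations are given as a unit quaternion [w, x, y, z].
In Python, from workcell import get_state, eyes, env gives the robot as it stands.
- The arm moves only by the shell command python3 -m inch 'ROWS' [OPENING] [FORCE]. ROWS is JSON, one flat list of numbers, 4 for each row, row after row: the shift along the tool's x, y, z in cm, then the turn about the tool's z in rad. A call has exactly 5 rows; each row shifts and turns the commanded pose from where the row before left it, along the tool's axes as they then stand; what a row does not reach is not made up. A row lasts 1/12 s, in which the tool goes at most 41.7 mm and 7.16 degrees, less where a joint would pass 70% of its speed; a pose out of reach is approached as far as the arm can. A call is refused whole if a number of a shift passes 4.17 or a number of a turn 0.125, either way. A call with a gripper value outside its range is refused whole. OPENING is the opening, from -1 (shut) to 1 (fully open), set as the call begins (- or left out, the last holds). The fingers move at their own pace and stop on an object; FORCE is the grip in N (left out, the last holds). Time passes only in rows, so rows that do not move let the fingers close, or fill a call up. It gives the time, the measured TCP pose, the force, the opening and the grip force at its end, in the units of the state.
- get_state(): the state, without advancing time (a new reading comes with each control period).
- eyes.read_camera(name): name is "side" or "top"; returns the picture (480x640x3 uint8, red, green, blue); there is no depth.
- eyes.camera_info(name): a dict with "fovy" (degrees; the focal length in pixels is half the picture's height over the tangent of half this angle, whatever the lens; pixels are square), "cx", "cy" (the principal point, pixels), "xyz" and "orientation" of the camera in the world. Camera axes: x right, y down, z forward; pixel columns grow to the right and rows downward; lengths in m; the calibration is good to about 2 mm. A picture is of the moment at which its call begins. camera_info takes no time and is no camera call.
- env.hand_in(): hands the job in; it is judged then, once.
The state is a dict: "clock": time; "joint_pos": joint angles; "qvel": joint speeds; "tau": joint torques, N m; "tcp_pos": TCP position; "orientation": TCP orientation; "wrist_force": force on the tool from outside, world axes, zero at the start; "ft_torque": the same for the moment, N m; "finger_gap": finger opening in m; "grip_force": force on a finger pad.
Only numpy, scipy, OpenCV 4.12 (cv2) and the standard library are available. Lean on these libraries where they do the work, as an engineer would, in place of code of your own. Each camera call takes 0.05 s, during which the arm holds its last target. There are 200 camera calls.

## Task

First pick the stray green offcut off the plywood squaring board and leave it in the saucer of green chips. Then set the candle block flat on the board and press it firmly into the corner of the two metal fences, its blue-tiled long side flush on the long fence and its blue-tiled end flush on the short fence; finish while still gripping it and pushing it against both fences, without letting go. Leave the jar, the palette knife and the saucer of blue chips where they are.

Things in the scene. Friction and masses are not known exactly. Their poses are not given: they have to be found in the camera images.
- jig: fixed plywood squaring board, 200 x 150 x 12 mm, flat on the bench, with two aluminium fences on top. Origin at bench height (z = 0) straight below the fences' inner corner; x runs along the long fence and y along the short fence, both away from the corner, z up. The board covers x -25 to 175 mm, y -20 to 130 mm; its top is at z = 12 mm
- long_fence: the long fence, fixed on the board; same origin and axes as the board. Its face is the plane y = 0 and it occupies y -16 to 0 mm, x -16 to 169 mm, z 12 to 26 mm (it stands 14 mm above the board's top)
- short_fence: the short fence, fixed on the board; same origin and axes as the board. Its face is the plane x = 0 and it occupies x -16 to 0 mm, y 0 to 115 mm, z 12 to 26 mm
- fence_corner (a point): the inner corner where the two fence faces meet, at the height of the board's top
- candle_block: pale wooden tealight block, 130 (its x) x 56 (its y) x 62 mm high, 0.2 to 0.45 kg, two dark round cups in its top. Blue tiles, flush with the wood, line the foot and top edge of its -y long side and its -x end. Origin at the centre of its underside, z up; starts upright on the bench. Fully home, its x and y point as the board's do. Fingertips 20 mm or more above its foot clear the fences
- blue_corner (a point): bottom corner of the candle block where its blue-tiled long side and blue-tiled end meet: 65 mm along its -x and 28 mm along its -y from its origin
- offcut: loose green tile offcut, 28 x 28 x 12 mm, 22 g, lying on the board where the block must go, turned at most 0.35 rad from the board's axes; origin at the centre of its underside, z up. It lies 42 to 55 mm from the long fence and 70 to 105 mm from the short one
- green_saucer: terracotta-coloured round saucer, 132 mm across the rim, 28 mm high, 4 mm wall, its inner floor (about 100 mm across) 8 mm above the bench, strewn with flat green mosaic chips (fixed in it, 1 mm proud); loose, 350 g; origin at the centre of its underside, z up
- blue_saucer: terracotta-coloured round saucer, 132 mm across the rim, 28 mm high, 4 mm wall, its inner floor (about 100 mm across) 8 mm above the bench, strewn with flat blue mosaic chips (fixed in it, 1 mm proud); loose, 350 g; origin at the centre of its underside, z up. Leave alone
- jar: closed yellow jar with a pale label and a white cap, 68 mm across, 85 mm high, standing loose; origin at the centre of its underside. Leave alone
- palette_knife: palette knife (wooden handle, wide steel blade) lying loose on the bench, about 200 mm long along its x; origin on its underside. Leave alone

How it is judged:
On the way, in this order (a step that is already met when the one before it is completed fails the run):
1. the green offcut lies in the saucer of green chips, let go (horizontal distance between offcut and green_saucer below 0.05 m and z of offcut in the frame of green_saucer below 0.03 m and contact force between the fingers and offcut below 0.1 N), for 0.2 s.
2. the candle block is pressed against both fences, flush, flat on the board (horizontal distance between blue_corner and fence_corner below 0.004 m and angle between the x axis of candle_block and the x axis of jig, either way round below 0.03 rad and angle between candle_block's own z axis and vertical below 0.03 rad and z of candle_block in the frame of jig between 0.009 and 0.015 m and contact force between candle_block and long_fence above 2 N and contact force between candle_block and short_fence above 2 N and contact force between the fingers and candle_block above 2 N), for 0.3 s.
At the end, for the whole second after the job is handed in: The offcut lies released in the green saucer, within 50 mm of its centre. The block is flat on the board (within 3 mm, 0.03 rad), its blue corner within 4 mm of the fence corner, square within 0.03 rad, pressing each fence with over 2 N, the fingers on it with over 2 N (all of step 1 and all of step 2); the arm keeps its last pose, push and grip.
It fails at once if the jar moved more than 30 mm (distance of jar from where it was at the start of the episode above 0.03 m).
It fails at once if the palette knife moved more than 30 mm (distance of palette_knife from where it was at the start of the episode above 0.03 m).
It fails at once if the blue saucer moved more than 30 mm (distance of blue_saucer from where it was at the start of the episode above 0.03 m).
It also fails if it takes over 72 s, if anything falls off the work surface, if the arm or the gripper's body presses on something with over 40 N, if the wrist force passes 120 N, or if a joint passes its speed limit or range.

## Working session

There is one attempt and no reset: what is moved stays moved. The work goes in short steps, Python scripts to look and compute and a shell command to move; the robot and the scene stay as the last step left them, time stands still between calls to the robot, and variables do not carry over. Pictures are saved under pics/ and viewed, at most 10 in all, crops included, and the job is handed in when it is done.

```bash
ls; mkdir -p pics; python3 - <<'E'
from workcell import get_state, eyes, env
import cv2
for n in("side","top"):
    cv2.imwrite(f"pics/{n}0.png",cv2.cvtColor(eyes.read_camera(n),cv2.COLOR_RGB2BGR)); print(eyes.camera_info(n))
print(get_state())
E
```

```text
pics
{'fovy': 42.72387820845078, 'cx': 326.685910053424, 'cy': 231.14553798487626, 'xyz': array([-0.10149316, -0.94200459,  0.75804519]), 'orientation': array([-0.46627562,  0.83777636, -0.24806881,  0.13849075])}
{'fovy': 49.01357318322519, 'cx': 320.0823187572472, 'cy': 240.88781484322976, 'xyz': array([0.44776144, 0.02433455, 1.23401036]), 'orientation': array([ 0.03222921, -0.70162776,  0.71145453, -0.02263242])}
{'clock': 0.1, 'joint_pos': array([-1.36058240e+00,  3.13926088e-01,  4.51230960e-02,  1.30361789e+00,
       -2.71825988e-05,  1.43121669e+00]), 'qvel': array([ 0.00097465, -0.00044414,  0.00375644,  0.00136743, -0.00124273,
       -0.00070617]), 'tau': array([ 4.04399849e-03, -4.81723738e+01,  2.99245155e+01,  1.26876379e-02,
       -1.11487170e-04,  4.16926738e-06]), 'tcp_pos': array([ 0.19695835, -0.53975608,  0.24151006]), 'orientation': array([-8.11290792e-04,  9.84744178e-01,  1.74006450e-01, -4.22641697e-05]), 'wrist_force': array([ 0.45589732, -0.15203783, -0.0529968 ]), 'ft_torque': array([-0.02561634,  0.03482959,  0.03951072]), 'grip_force': 0.0, 'finger_gap': 0.08579250009240462}
```

View pics/top0.png

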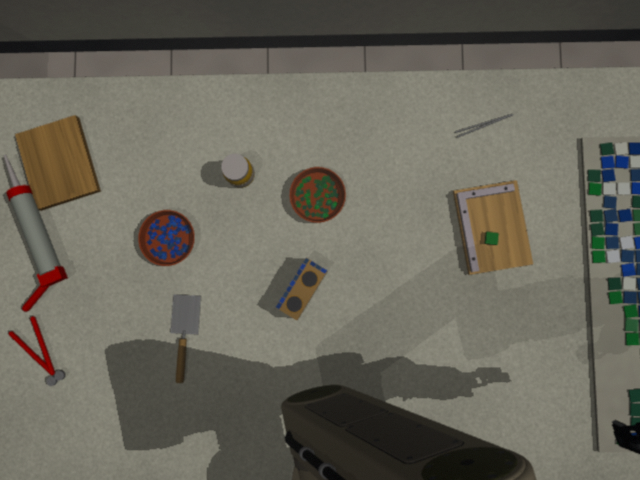

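View pics/side0.png

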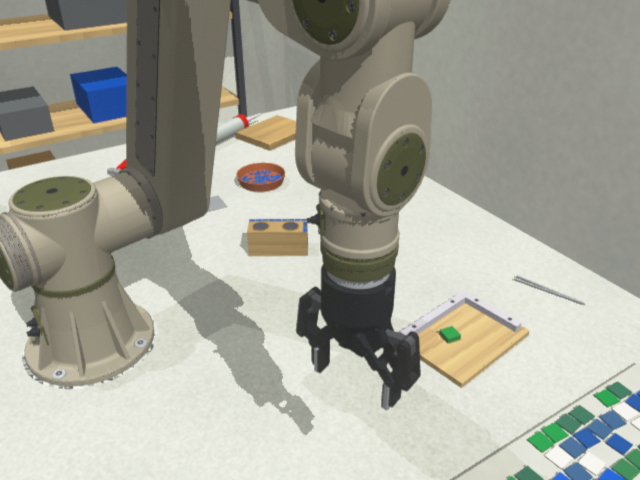

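The top view shows the board at about (490,227). Its long fence is on the left (col ~465) and its short fence at the top (row ~187), with the corner at about (476,193). The offcut is at (491,238), the green saucer at (317,195), the blue saucer at (166,238) and the jar at (237,170). The block is at about (301,288), blue long side facing upper left and blue end at the upper right.

```bash
cat > h.py <<'E'
from workcell import get_state, eyes, env
import cv2, numpy as np
from scipy.spatial.transform import Rotation as R
def cam(n):
    i=eyes.camera_info(n); f=240/np.tan(np.radians(i["fovy"]/2)); q=i["orientation"]
    return f,i["cx"],i["cy"],np.array(i["xyz"]),R.from_quat([q[1],q[2],q[3],q[0]]).as_matrix()
def ray(n,uv,z):
    f,cx,cy,o,M=cam(n); uv=np.atleast_2d(np.asarray(uv,float))
    d=np.c_[(uv[:,0]-cx)/f,(uv[:,1]-cy)/f,np.ones(len(uv))]@M.T
    return (o+d*((z-o[2])/d[:,2])[:,None])[:,:2]
def proj(n,p):
    f,cx,cy,o,M=cam(n); c=(np.atleast_2d(p)-o)@M
    return c[:,:2]/c[:,2:]*f+[cx,cy]
def grab(n,name):
    im=cv2.cvtColor(eyes.read_camera(n),cv2.COLOR_RGB2BGR); cv2.imwrite(f"pics/{name}.png",im); return im
def big(mask,box):
    m=np.zeros_like(mask); x0,y0,x1,y1=box; m[y0:y1,x0:x1]=mask[y0:y1,x0:x1]
    return max(cv2.findContours(m,cv2.RETR_EXTERNAL,cv2.CHAIN_APPROX_NONE)[0],key=cv2.contourArea)
def tool():
    s=get_state(); q=s["orientation"]; return s,R.from_quat([q[1],q[2],q[3],q[0]]).as_matrix()
E
python3 - <<'E'
from h import *
np.set_printoptions(precision=4,suppress=True)
im=cv2.imread("pics/top0.png"); hsv=cv2.cvtColor(im,cv2.COLOR_BGR2HSV)
def rect(c,z):
    p=ray("top",c.reshape(-1,2),z); r=cv2.minAreaRect((p*1000).astype(np.float32)); return r,cv2.boxPoints(r)
g=cv2.inRange(hsv,(45,100,30),(85,255,255))
c=big(g,(470,215,515,260)); print("offcut",rect(c,.024)[0])
wood=cv2.inRange(hsv,(8,70,60),(25,255,255))|g
c=big(wood,(440,165,550,290)); r=rect(c,.012); print("wood",r[0],r[1])
terr=cv2.inRange(hsv,(0,110,40),(10,255,255))
for n,b in(("green",(280,155,360,235)),("blue",(130,200,205,275))):
    c=big(terr,b); p=ray("top",c.reshape(-1,2),.026); print(n,cv2.minEnclosingCircle((p*1000).astype(np.float32)))
b=cv2.inRange(hsv,(105,110,40),(130,255,255))
c=big(wood|b|cv2.inRange(hsv,(0,0,0),(180,255,45)),(265,250,335,325)); print("blk",rect(c,.062)); 
ys,xs=np.nonzero(b[250:325,265:335]); print("bluepx",len(xs)); q=ray("top",np.c_[xs+265,ys+250],.062)*1000
print("blue rect",cv2.boxPoints(cv2.minAreaRect(q.astype(np.float32))))
crop=np.hstack([cv2.resize(im[165:290,440:550],None,fx=4,fy=4,interpolation=2),cv2.resize(im[225:350,255:345],None,fx=4,fy=4,interpolation=2)]); cv2.imwrite("pics/crop0.png",crop)
E
```

```text
offcut ((542.932861328125, -352.36004638671875), (27.423782348632812, 27.710777282714844), 87.75066375732422)
wood ((569.9754638671875, -360.3621520996094), (200.2240447998047, 152.41041564941406), 8.5609769821167) [[ 459.6348 -299.9089]
 [ 482.3229 -450.6211]
 [ 680.3161 -420.8154]
 [ 657.628  -270.1032]]
green ((650.2716674804688, 45.75544357299805), 65.1575927734375)
blue ((555.2357177734375, 396.9507751464844), 65.38066864013672)
blk (((432.86865234375, 83.27320861816406), (56.38777542114258, 129.93704223632812), 57.8869514465332), array([[362.8526,  93.9297],
       [472.9094,  24.8562],
       [502.8847,  72.6167],
       [392.8279, 141.6902]], dtype=float32))
bluepx 133
blue rect [[391.4204 135.3567]
 [472.2325  28.2873]
 [508.6826  55.7985]
 [427.8704 162.8679]]
```

View pics/crop0.png

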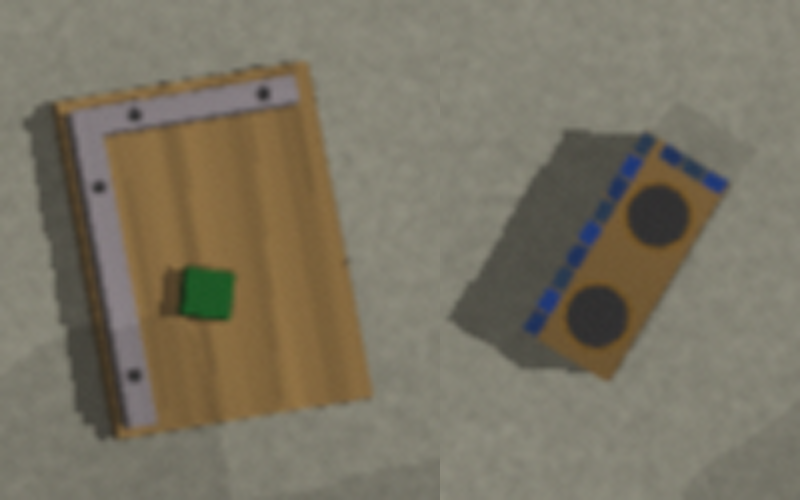

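The crop confirms the layout. The offcut is about 27.5 mm square and clear of both fences, and the block is blue along its left long side and upper-right end. Measured sizes match the given ones:

| Item | Measured |
|---|---|
| Board | 200 x 152 mm |
| Block | 56 x 130 mm |
| Saucer radius | 65 mm |

In world coordinates:
- **Fence corner:** about (0.636, -0.296), with the board's x axis at 188.6°.
- **Offcut:** (0.543, -0.352), which is (101, 42) mm on the board and within the stated range.

Moving now.

```bash
python3 -m inch '[3.5,-0.52,-0.9,0, 3.5,-0.52,-0.9,0, 3.5,-0.52,-0.9,0, 3.5,-0.52,-0.9,0, 3.5,-0.52,-0.9,0]' 0.2 30
python3 -m inch '[3.5,-0.52,-0.9,0, 3.5,-0.52,-0.9,0, 3.5,-0.52,-0.9,0, 3.5,-0.52,-0.9,0, 3.5,-0.52,-0.9,0]'
python3 -m inch '[0,0,0,-0.118, 0,0,0,-0.118, 0,0,0,-0.118, 0,0,0,-0.118, 0,0,0,-0.118]'
python3 -m inch '[0,0,0,-0.118, 0,0,0,-0.118, 0,0,0,-0.118, 0,0,0,-0.118, 0,0,0,-0.118]'
cat >> h.py <<'E'
def go(x,y,z,yaw_y=None):
    s,M=tool(); d=np.array([x,y,z])-s["tcp_pos"]; a=np.degrees(np.arctan2(M[1,1],M[0,1]))
    print("t",round(s["clock"],2),"tcp",s["tcp_pos"].round(4),"yaw_y",round(a,2),"gap",round(s["finger_gap"],4),"grip",round(s["grip_force"],1),"wf",s["wrist_force"].round(1))
    print("shift cm (tool)",(M.T@d*100).round(2))
    if yaw_y is not None:
        e=(yaw_y-a+180)%360-180; print("turn needed rad",round(-np.radians(e),3), "shift cm after turn",(( (R.from_euler('z',e,degrees=True).as_matrix()@M).T@d)*100).round(2))
E
python3 -c "
from h import *
go(.543,-.352,.07,-2.25)"
```

```text
clock: 0.52
tcp_pos: [0.3536, -0.4547, 0.2873]
orientation: [-0.0, 0.985, 0.174, -0.0]
wrist_force: [0.5, -1.4, -0.6]
finger_gap: 0.0511
grip_force: 0.0
clock: 0.93
tcp_pos: [0.5093, -0.3701, 0.3323]
orientation: [-0.0, 0.985, 0.174, -0.0]
wrist_force: [1.4, -1.3, -1.3]
finger_gap: 0.0516
grip_force: 0.0
clock: 1.35
tcp_pos: [0.5081, -0.3711, 0.3316]
orientation: [-0.001, 0.89, 0.456, -0.0]
wrist_force: [0.1, -0.2, -0.4]
finger_gap: 0.0511
grip_force: 0.0
clock: 1.77
tcp_pos: [0.5079, -0.3713, 0.3317]
orientation: [-0.001, 0.719, 0.695, -0.0]
wrist_force: [0.1, 0.2, -0.6]
finger_gap: 0.0514
grip_force: 0.0
t 1.77 tcp [ 0.5079 -0.3713  0.3317] yaw_y -2.02 gap 0.0514 grip 0.0 wf [ 0.1  0.2 -0.6]
shift cm (tool) [ 2.03  3.46 26.16]
turn needed rad 0.004 shift cm after turn [ 2.04  3.46 26.16]
```

```bash
python3 -m inch '[0.4,0.7,4,0, 0.4,0.7,4,0, 0.4,0.7,4,0, 0.4,0.7,4,0, 0.43,0.66,4,0]' >/dev/null
python3 -m inch '[0,0,2,0, 0,0,2,0, 0,0,2,0, 0,0,0,0, 0,0,0,0]' >/dev/null
python3 - <<'E'
from h import *
go(.543,-.352,.027,-2.25)
a=grab("top","top1"); b=grab("side","side1")
u=proj("side",[.543,-.352,.024])[0].astype(int); print(u, proj("top",[.543,-.352,.024]))
c=[cv2.resize(i[y-60:y+60,x-60:x+60],(400,400),interpolation=2) for i,(x,y) in((a,(491,238)),(b,u))]
cv2.imwrite("pics/c1.png",np.hstack(c))
E
```

```text
t 2.6 tcp [ 0.5423 -0.3517  0.0708] yaw_y -2.35 gap 0.0512 grip 0.0 wf [-0.  -0.6  1.1]
shift cm (tool) [-0.04  0.08  4.38]
turn needed rad -0.002 shift cm after turn [-0.04  0.08  4.38]
[447 330] [[490.83956659 237.98013477]]
```

View pics/c1.png

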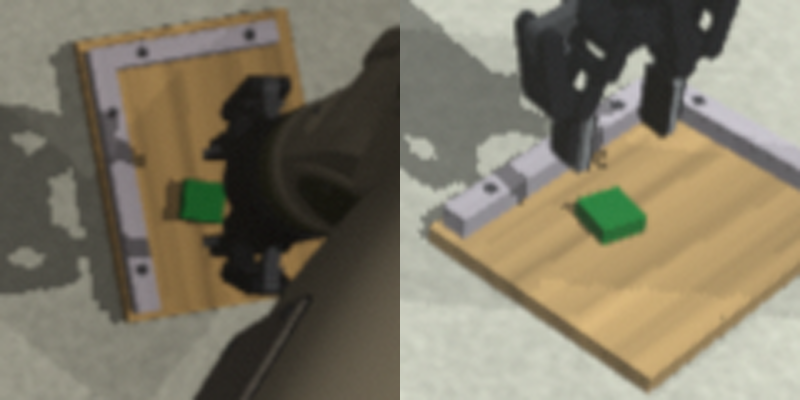

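The fingers straddle the offcut, with one jaw on each side along world x. I'll descend to a TCP height of about 0.025 and close.

```bash
python3 -m inch '[0,0,1,0, 0,0,1,0, 0,0,1,0, 0,0,0.8,0, 0,0,0.7,0]' |grep -E 'pos|force'
python3 -m inch '[0,0,0,0, 0,0,0,0, 0,0,0,0, 0,0,0,0, 0,0,0,0]' -1 30
python3 -m inch '[0,0,0,0, 0,0,0,0, 0,0,0,0, 0,0,0,0, 0,0,0,0]'|grep -E 'pos|force|gap'
```

```text
tcp_pos: [0.5429, -0.3522, 0.0259]
wrist_force: [-0.8, 0.0, 0.2]
grip_force: 0.0
clock: 3.53
tcp_pos: [0.5438, -0.3529, 0.0279]
orientation: [0.001, 0.721, 0.692, 0.0]
wrist_force: [0.0, 0.5, -0.2]
finger_gap: 0.027
grip_force: 30.6
tcp_pos: [0.5435, -0.3526, 0.0274]
wrist_force: [0.3, 0.1, -0.8]
finger_gap: 0.0274
grip_force: 30.6
```

```bash
python3 -m inch '[0,0,-2,0, 0,0,-2,0, 0,0,-2,0, 0,0,-2,0, 0,0,-2,0]' >/dev/null
python3 -m inch '[3.5,0.8,0,0, 3.5,0.8,0,0, 3.5,0.8,0,0, 3.5,0.8,0,0, 3.5,0.8,0,0]' >/dev/null
python3 -m inch '[3.5,0.8,0,0, 3.5,0.8,0,0, 3.5,0.8,0,0, 3.5,0.8,0,0, 3.5,0.8,0,0]' >/dev/null
python3 -m inch '[0,0,0,0, 0,0,0,0, 0,0,0,0, 0,0,0,0, 0,0,0,0]' |grep gap
python3 -c "
from h import *
go(.650,.046,.029)"
```

```text
finger_gap: 0.0274
t 5.62 tcp [ 0.6375 -0.0076  0.1273] yaw_y -2.47 gap 0.0274 grip 30.7 wf [-1.   0.1  0.3]
shift cm (tool) [5.41 1.02 9.83]
```

```bash
python3 -m inch '[2.7,0.5,0,0, 2.7,0.5,1,0, 0,0,2,0, 0,0,2,0, 0,0,0,0]' >/dev/null
python3 -c "
from h import *
go(.650,.046,.029)"
```

```text
t 6.03 tcp [0.6471 0.0466 0.0732] yaw_y -2.42 gap 0.027 grip 30.7 wf [-2.5  0.1 -0.8]
shift cm (tool) [-0.05  0.32  4.42]
```

```bash
python3 -m inch '[0,0.2,1,0, 0,0.1,1,0, 0,0,1,0, 0,0,0.8,0, 0,0,0.6,0]' >/dev/null
python3 -m inch '[0,0,0,0, 0,0,0,0, 0,0,0,0, 0,0,0,0, 0,0,0,0]' 0.1 |grep -E 'tcp|wrist|gap'
python3 -m inch '[0,0,0,0, 0,0,-2,0, 0,0,-2,0, 0,0,-3,0, 0,0,-3,0]' |grep -E 'tcp|wrist|gap'
python3 -m inch '[-4,-2,0,-0.11, -4,-2,0,-0.11, 0,0,0,-0.11, 0,0,0,-0.11, 0,0,0,-0.11]' 1 |grep -E 'tcp|wrist|gap'
python3 - <<'E'
from h import *
a=grab("top","top2"); b=grab("side","side2")
go(.433,.083,.13,57.9+180)
cv2.imwrite("pics/c2.png",np.hstack([cv2.resize(a[140:350,220:520],(420,294)),cv2.resize(b[130:330,200:460],(380,294))]))
E
```

```text
tcp_pos: [0.6534, 0.0473, 0.034]
wrist_force: [-0.3, -0.8, -0.1]
finger_gap: 0.0467
tcp_pos: [0.6522, 0.0474, 0.1337]
wrist_force: [0.7, -0.5, 0.4]
finger_gap: 0.0473
tcp_pos: [0.6166, -0.0287, 0.1339]
wrist_force: [-0.3, 0.1, 0.5]
finger_gap: 0.0853
t 7.8 tcp [ 0.6168 -0.028   0.1337] yaw_y 29.15 gap 0.0852 grip 0.0 wf [-0.2 -0.5  0.4]
shift cm (tool) [ 18.65 -10.65   0.36]
turn needed rad 2.64 shift cm after turn [-21.47   0.36   0.38]
```

View pics/c2.png

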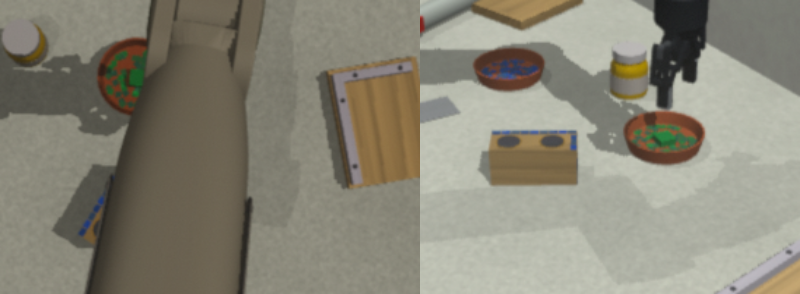

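The offcut lies in the green saucer, near its centre, and the board is clear. Next is the block.

```bash
python3 -m inch '[0,0,0,-0.1, 0,0,0,-0.1, 0,0,0,-0.1, 0,0,0,-0.1, 0,0,0,-0.1]' >/dev/null
python3 -m inch '[3,0,0,0, 3,0,0,0, 3,0,0,0, 3,0,0,0, 3,0,0,0]' >/dev/null
python3 -m inch '[3,0,0,0, 3,0,0,0, 0,0,0,0, 0,0,0,0, 0,0,0,0]' >/dev/null
python3 -c "
from h import *
go(.433,.083,.038,57.9)"
```

```text
t 9.05 tcp [0.44   0.0844 0.1338] yaw_y 57.75 gap 0.0855 grip 0.0 wf [ 0.3 -0.2 -0.8]
shift cm (tool) [ 0.53 -0.49  9.58]
turn needed rad -0.003 shift cm after turn [ 0.53 -0.49  9.58]
```

```bash
python3 -m inch '[0.5,-0.5,1,0, 0,0,1.5,0, 0,0,2,0, 0,0,2,0, 0,0,0,0]' |grep -E 'tcp|wrist'
python3 -m inch '[0,0,1,0, 0,0,1,0, 0,0,0.7,0, 0,0,0.5,0, 0,0,0,0]' |grep -E 'tcp|wrist'
python3 -c "
from h import *
go(.433,.083,.036,57.9)"
```

```text
tcp_pos: [0.431, 0.082, 0.0654]
wrist_force: [-1.6, -0.6, -0.4]
tcp_pos: [0.4322, 0.0824, 0.0358]
wrist_force: [-0.9, 0.1, 1.2]
t 9.88 tcp [0.4322 0.0824 0.0358] yaw_y 57.76 gap 0.085 grip 0.0 wf [-0.9  0.1  1.2]
shift cm (tool) [-0.03  0.09 -0.02]
turn needed rad -0.002 shift cm after turn [-0.03  0.09 -0.02]
```

```bash
python3 -m inch '[0,0,0,0, 0,0,0,0, 0,0,0,0, 0,0,0,0, 0,0,0,0]' -1 60 |grep -E 'tcp|wrist|gap|grip'
python3 -m inch '[0,0,0,0, 0,0,0,0, 0,0,0,0, 0,0,0,0, 0,0,0,0]' |grep -E 'tcp|wrist|gap|grip'
python3 -m inch '[0,0,-1.5,0, 0,0,-1.5,0, 0,0,-1.5,0, 0,0,-1.5,0, 0,0,0,0]' |grep -E 'tcp|wrist|gap|grip'
python3 - <<'E'
from h import *
a=grab("top","top3"); b=grab("side","side3")
go(.433,.083,.1,98.56)
cv2.imwrite("pics/c3.png",np.hstack([cv2.resize(a[220:350,230:410],(400,290)),cv2.resize(b[130:300,200:435],(400,290))]))
E
```

```text
tcp_pos: [0.433, 0.0827, 0.0371]
wrist_force: [-0.6, 0.5, 5.5]
finger_gap: 0.0552
grip_force: 64.4
tcp_pos: [0.4331, 0.0827, 0.0371]
wrist_force: [0.3, -0.7, 6.3]
finger_gap: 0.0551
grip_force: 64.4
tcp_pos: [0.4336, 0.0827, 0.0984]
wrist_force: [0.8, 0.9, -3.5]
finger_gap: 0.0552
grip_force: 64.5
t 11.23 tcp [0.4322 0.0826 0.0961] yaw_y 57.81 gap 0.0552 grip 64.5 wf [ 0.4 -0.  -3.2]
shift cm (tool) [-0.04  0.07 -0.39]
turn needed rad -0.711 shift cm after turn [-0.08  0.03 -0.39]
```

View pics/c3.png

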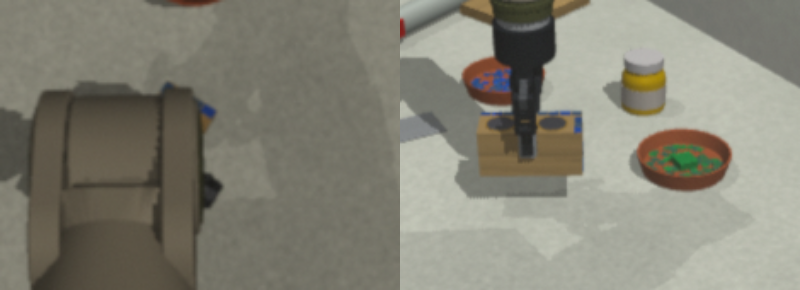

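The block is held level about 6 cm up and centred in the grip. The offcut is still in its saucer. Now I'll turn it and carry it to the board.

```bash
python3 -m inch '[0,0,0,-0.09, 0,0,0,-0.09, 0,0,0,-0.09, 0,0,0,-0.09, 0,0,0,-0.09]' >/dev/null
python3 -m inch '[0,0,0,-0.09, 0,0,0,-0.09, 0,0,0,-0.08, 0,0,0,0, 0,0,0,0]' >/dev/null
python3 -m inch '[-0.4,-1.5,0,0, -0.5,-3,0,0, -0.5,-3,0,0, -0.5,-3,0,0, -0.5,-3,0,0]' >/dev/null
python3 -m inch '[-0.5,-3,0,0, -0.5,-3,0,0, -0.5,-3,0,0, -0.5,-3,0,0, -0.5,-3,0,0]' >/dev/null
python3 -m inch '[-0.5,-3,0,0, -0.5,-3,0,0, -0.5,-3,0,0, -0.4,-3,0,0, 0,-2,0,0]' >/dev/null
python3 -m inch '[0,0,0,0, 0,0,0,0, 0,0,0,0, 0,0,0,0, 0,0,0,0]' |grep -E 'gap|grip'
python3 -c "
from h import *
go(.566,-.347,.053,98.56)"
```

```text
finger_gap: 0.0549
grip_force: 64.6
t 13.73 tcp [ 0.5619 -0.3264  0.0961] yaw_y 98.53 gap 0.0549 grip 64.6 wf [ 0.3  0.2 -2.3]
shift cm (tool) [-0.1  -2.1   4.31]
turn needed rad -0.0 shift cm after turn [-0.1  -2.1   4.31]
```

```bash
python3 -m inch '[0,-1.1,0,0, 0,-1,0,0, 0,0,1,0, 0,0,1,0, 0,0,1,0]' >/dev/null
python3 -m inch '[0,0,0.6,0, 0,0,0.3,0, 0,0,0,0, 0,0,0,0, 0,0,0,0]' |grep -E 'wrist'
python3 - <<'E'
from h import *
go(.566,-.347,.0491,98.56)
a=grab("top","top4"); b=grab("side","side4")
cv2.imwrite("pics/c4.png",np.hstack([cv2.resize(a[165:290,440:565],(400,400),interpolation=2),cv2.resize(b[260:390,380:540],(492,400),interpolation=2)])[:,:800])
E
```

```text
wrist_force: [0.0, 0.5, -3.1]
t 14.57 tcp [ 0.5656 -0.3485  0.0577] yaw_y 98.51 gap 0.0554 grip 64.7 wf [ 0.   0.5 -3.1]
shift cm (tool) [-0.06  0.14  0.86]
turn needed rad -0.001 shift cm after turn [-0.06  0.14  0.86]
```

View pics/c4.png

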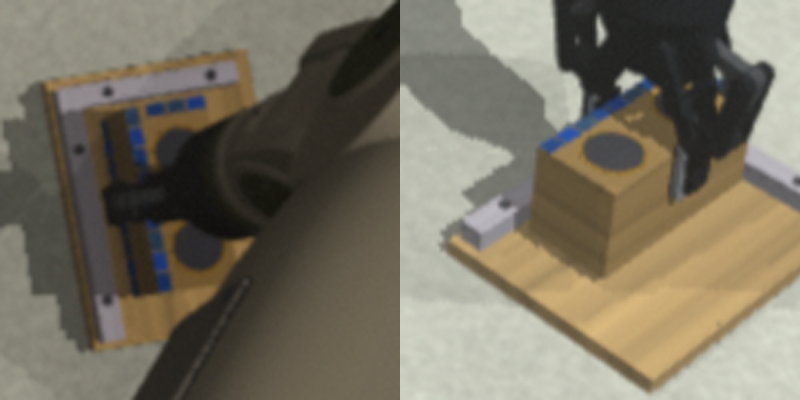

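The block sits square inside the fences, with gaps of roughly 12 mm on both sides, and it is just above the board. I'll lower it to contact.

```bash
python3 -m inch '[0,0,0.3,0, 0,0,0.3,0, 0,0,0.15,0, 0,0,0,0, 0,0,0,0]' |grep -E 'tcp|wrist'
python3 -m inch '[0,0,0.1,0, 0,0,0,0, 0,0,0,0, 0,0,0,0, 0,0,0,0]' |grep -E 'tcp|wrist'
python3 -m inch '[0,0,0.1,0, 0,0,0,0, 0,0,0,0, 0,0,0,0, 0,0,0,0]' |grep -E 'tcp|wrist'
```

```text
tcp_pos: [0.5651, -0.3484, 0.0496]
wrist_force: [-0.5, 0.5, -2.2]
tcp_pos: [0.5653, -0.3485, 0.0493]
wrist_force: [-1.8, 1.5, 3.2]
tcp_pos: [0.5653, -0.3485, 0.0492]
wrist_force: [-2.7, 1.4, 8.8]
```

```bash
python3 -m inch '[0,0.2,-0.1,0, 0,0.2,0,0, 0,0.2,0,0, 0,0.2,0,0, 0,0,0,0]' |grep -E 'tcp|wrist'
python3 -m inch '[0,0.2,0,0, 0,0.1,0,0, 0,0,0,0, 0,0,0,0, 0,0,0,0]' |grep -E 'tcp|wrist'
python3 -m inch '[0,0.1,0,0, 0,0.1,0,0, 0,0,0,0, 0,0,0,0, 0,0,0,0]' |grep -E 'tcp|wrist'
python3 -c "
from h import *
go(.636-.0643-.0042+.0084,-.296-.0097-.0277-.0003,.0492,98.56)"
```

```text
tcp_pos: [0.5647, -0.3408, 0.0492]
wrist_force: [0.7, -2.7, 2.2]
tcp_pos: [0.5641, -0.3378, 0.0492]
wrist_force: [1.3, -1.9, 4.2]
tcp_pos: [0.5638, -0.3365, 0.0492]
wrist_force: [0.9, -5.6, 4.6]
t 17.17 tcp [ 0.5638 -0.3365  0.0492] yaw_y 98.48 gap 0.0555 grip 65.7 wf [ 0.9 -5.6  4.6]
shift cm (tool) [-1.24  0.1   0.01]
turn needed rad -0.001 shift cm after turn [-1.24  0.1   0.01]
```

```bash
python3 -m inch '[0,0.1,0,0, 0,0,0,0, 0,0,0,0, 0,0,0,0, 0,0,0,0]' |grep -E 'tcp|wrist'
python3 -m inch '[0,0.1,0,0, 0,0,0,0, 0,0,0,0, 0,0,0,0, 0,0,0,0]' |grep -E 'tcp|wrist'
python3 -m inch '[-0.25,0,0,0, -0.25,0,0,0, -0.25,0,0,0, -0.25,0,0,0, 0,0,0,0]' |grep -E 'tcp|wrist'
python3 -m inch '[-0.1,0,0,0, 0,0,0,0, 0,0,0,0, 0,0,0,0, 0,0,0,0]' |grep -E 'tcp|wrist'
python3 -m inch '[-0.1,0,0,0, 0,0,0,0, 0,0,0,0, 0,0,0,0, 0,0,0,0]' |grep -E 'tcp|wrist'
python3 -c "
from h import *
go(.572,-.334,.0492,98.56)"
```

```text
tcp_pos: [0.5638, -0.3365, 0.0493]
wrist_force: [1.6, -7.4, 3.5]
tcp_pos: [0.5638, -0.3364, 0.0494]
wrist_force: [1.0, -10.4, 1.3]
tcp_pos: [0.5699, -0.3355, 0.0497]
wrist_force: [-11.9, -11.9, 9.9]
tcp_pos: [0.5705, -0.3354, 0.0497]
wrist_force: [-12.5, -12.4, 10.7]
tcp_pos: [0.5714, -0.3353, 0.0497]
wrist_force: [-11.4, -12.4, 10.3]
t 19.25 tcp [ 0.5714 -0.3353  0.0497] yaw_y 98.37 gap 0.0553 grip 66.3 wf [-11.4 -12.4  10.3]
shift cm (tool) [-0.08  0.12  0.05]
turn needed rad -0.003 shift cm after turn [-0.08  0.12  0.05]
```

```bash
python3 -m inch '[-0.15,0,0,0, 0,0,0,0, 0,0,0,0, 0,0,0,0, 0,0,0,0]' |grep -E 'tcp|wrist'
python3 -m inch '[-0.15,0,0,0, 0,0,0,0, 0,0,0,0, 0,0,0,0, 0,0,0,0]' |grep -E 'tcp|wrist'
python3 -m inch '[-0.15,0,0,0, 0,0,0,0, 0,0,0,0, 0,0,0,0, 0,0,0,0]' |grep -E 'tcp|wrist'
```

```text
tcp_pos: [0.5729, -0.335, 0.0497]
wrist_force: [-11.4, -12.9, 11.0]
tcp_pos: [0.5744, -0.3348, 0.0497]
wrist_force: [-11.9, -12.3, 10.5]
tcp_pos: [0.5753, -0.3347, 0.0497]
wrist_force: [-13.0, -11.7, 11.2]
```

```bash
python3 -m inch '[-0.15,0,0,0, 0,0,0,0, 0,0,0,0, 0,0,0,0, 0,0,0,0]' |grep -E 'tcp|wrist'
python3 - <<'E'
from h import *
go(.576,-.334,.0492,98.56)
a=grab("top","top5"); b=grab("side","side5")
cv2.imwrite("pics/c5.png",np.hstack([cv2.resize(a[165:290,440:565],(400,400),interpolation=2),cv2.resize(b[260:390,400:530],(400,400),interpolation=2)])[:,:800])
E
```

```text
tcp_pos: [0.5753, -0.3346, 0.0497]
wrist_force: [-18.1, -13.0, 13.8]
t 20.92 tcp [ 0.5753 -0.3346  0.0497] yaw_y 98.34 gap 0.0553 grip 66.6 wf [-18.1 -13.   13.8]
shift cm (tool) [-0.08  0.05  0.05]
turn needed rad -0.004 shift cm after turn [-0.08  0.05  0.05]
```

View pics/c5.png

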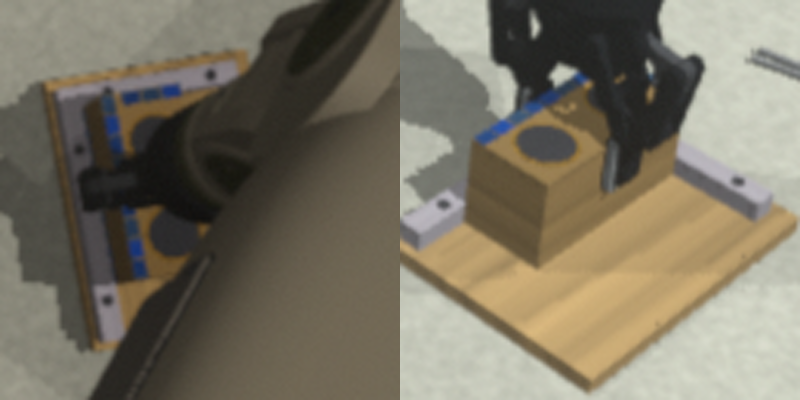

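Motion along the board's x has stopped at (0.5753, -0.3346) while the force rises, so the short fence is met. That is within 1 mm of the predicted home at (0.576, -0.334). I'll push a little harder on both fences.

```bash
python3 -m inch '[0,0.15,0.1,0, -0.2,0,0,0, 0,0,0,0, 0,0,0,0, 0,0,0,0]' |grep -E 'tcp|wrist'
python3 -m inch '[-0.15,0.15,0,0, 0,0,0,0, 0,0,0,0, 0,0,0,0, 0,0,0,0]' |grep -E 'tcp|wrist'
python3 -c "
from h import *
go(.576,-.334,.0492,98.56)
s,M=tool(); print('tool force',M.T@s['wrist_force'],M.T@s['ft_torque'],M[:,2])
im=cv2.imread('pics/side5.png'); h=cv2.cvtColor(im,cv2.COLOR_BGR2HSV)
"
```

```text
tcp_pos: [0.5753, -0.3346, 0.0497]
wrist_force: [-26.3, -17.1, 19.4]
tcp_pos: [0.5754, -0.3345, 0.0498]
wrist_force: [-29.5, -21.7, 19.6]
t 21.85 tcp [ 0.5754 -0.3345  0.0498] yaw_y 98.15 gap 0.0552 grip 67.6 wf [-29.5 -21.7  19.6]
shift cm (tool) [-0.06  0.04  0.06]
turn needed rad -0.007 shift cm after turn [-0.06  0.04  0.06]
tool force [ 32.57303294 -17.45445135 -18.87885195] [ 3.27776935  5.48137638 -0.92034565] [-0.01476263 -0.01201655 -0.99981882]
```

The tool has leaned about 0.019 rad under a 33 N push, against a limit of 0.03, so I'll ease off x a little.

```bash
python3 -m inch '[0.12,0,0,0, 0,0,0.1,0, 0,0,0,0, 0,0,0,0, 0,0,0,0]' |grep -E 'tcp|wrist'
python3 -c "
from h import *
go(.576,-.334,.0492,98.56)
s,M=tool(); print('tool force',M.T@s['wrist_force'],M.T@s['ft_torque'],M[:,2])
a=grab('top','top6'); b=grab('side','side6')
y,x=[int(v) for v in proj('side',[.576,-.334,.03])[0]][::-1]; print(x,y)
cv2.imwrite('pics/c6.png',cv2.resize(b[y-55:y+55,x-70:x+70],(760,597),interpolation=2))
"
```

```text
tcp_pos: [0.5755, -0.3345, 0.0497]
wrist_force: [-27.5, -18.9, 23.7]
t 22.27 tcp [ 0.5755 -0.3345  0.0497] yaw_y 98.17 gap 0.055 grip 68.1 wf [-27.5 -18.9  23.7]
shift cm (tool) [-0.06  0.04  0.05]
turn needed rad -0.007 shift cm after turn [-0.06  0.04  0.05]
tool force [ 30.25359952 -15.08585898 -23.0813311 ] [ 2.82253268  5.20964832 -0.85264741] [-0.01224766 -0.01205572 -0.99985232]
454 315
```

View pics/c6.png

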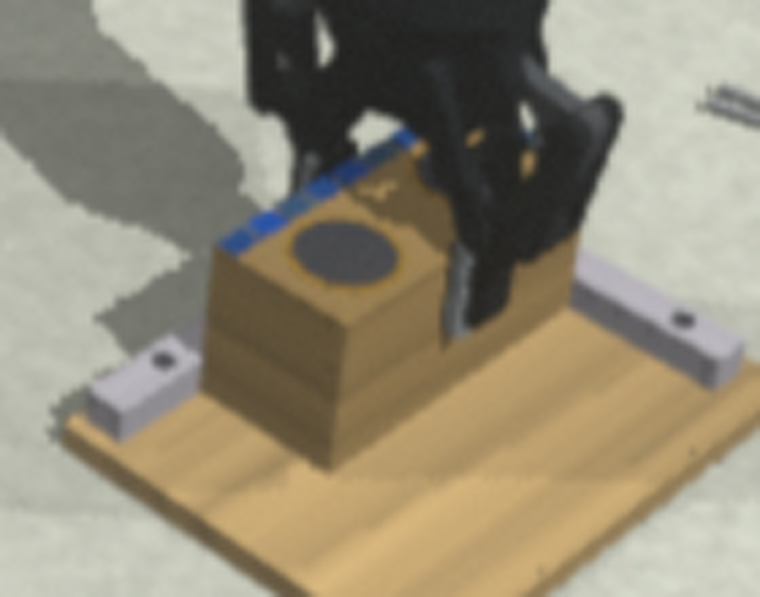

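The block looks flat on the board and flush with both fences, with no visible gap under the near corner. One small relief and a hold, then hand in.

```bash
python3 -m inch '[0.1,0,0,0, 0,0,0,0, 0,0,0,0, 0,0,0,0, 0,0,0,0]' |grep -E 'tcp|wrist'
python3 -m inch '[0,0,0,0, 0,0,0,0, 0,0,0,0, 0,0,0,0, 0,0,0,0]' |grep -E 'tcp|wrist|clock'
python3 -c "
from h import *
s,M=tool(); print('tool force',M.T@s['wrist_force'],M[:,2],s['grip_force']); go(.576,-.334,.0492,98.56)
print(env.hand_in())"
```

```text
tcp_pos: [0.5754, -0.3345, 0.0497]
wrist_force: [-23.9, -19.4, 23.2]
clock: 23.2
tcp_pos: [0.5755, -0.3345, 0.0498]
wrist_force: [-23.9, -19.8, 21.1]
tool force [ 26.70960167 -16.3707724  -20.6200643 ] [-0.01040277 -0.01191626 -0.99987488] 68.02537322044373
t 23.2 tcp [ 0.5755 -0.3345  0.0498] yaw_y 98.18 gap 0.0555 grip 68.0 wf [-23.9 -19.8  21.1]
shift cm (tool) [-0.06  0.04  0.05]
turn needed rad -0.007 shift cm after turn [-0.06  0.04  0.05]
the job is handed in; nothing more can be done
None
```

I handed the job in at 23.2 s (no verdict returned): the offcut is released in the green saucer, and the block is still gripped, flat on the board, pushed at about 27 N toward the short fence and 16 N toward the long one.

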